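# Set the pouch sealer's length stop for long pliers

### The job

On the dental counter stands a white and blue pouch sealer. Move its black stop bar along to the green size mark, squarely over the line, using only the two orange knobs (clockwise drives it on): turn them alternately, a little at a time, so that the bar never gets more than about 10 degrees out of square and jams. Do not push the bar itself, and leave the black heat dial as it is.

Things in the scene. Friction and masses are not known exactly. Their poses are not given: they have to be found in the camera images.
- left_knob_grip (a point): orange bar-grip knob on the sealer's left (+y) housing. Point: on its upright axis, 97 mm above the table, 7 mm below its top, where to grip; x runs along the grip bar (42 mm long, 14 wide, 30 tall) and turns with it. A 44 mm disc's top is 23 mm below the point. 1 rad clockwise from above moves the bar's left end 55 mm along the mark's +x. Stays where left, 0.06 N m; range 2.3 rad; starts at its low end, bar along the mark's x.
- right_knob_grip (a point): orange bar-grip knob on the sealer's right (-y) housing. Point: on its upright axis, 97 mm above the table, 7 mm below its top, where to grip; x runs along the grip bar (42 mm long, 14 wide, 30 tall) and turns with it. A 44 mm disc's top is 23 mm below the point. 1 rad clockwise from above moves the bar's right end 55 mm along the mark's +x. Stays where left, 0.06 N m; range 2.3 rad; starts at its low end, bar along the mark's x.
- stop_bar: black bar, 18 x 136 x 18 mm, white line along its top, across the sealer's bed between the housings and lower than they are. Origin: centre of its underside; y along it to the left. Driven at both ends, 210 mm apart: its centre moves by the mean of both, 0.1 rad between the knobs skews it 1.5 degrees (left ahead: clockwise from above). Starts square, 77 to 107 mm short.
- mark: green size mark: a 5 mm line across the sealer's bed and a pointer on each housing's inner face (up to 62 mm high). Origin: below the line's middle, at table height. x: along the sealer, the way the bar must travel, away from the blue jaw and roughly away from the robot; y: to the left housing.
- heat_dial_end (a point): end of the grip bar of the heat dial, a bystander to leave as it is: a black knob shaped like the orange ones on the blue jaw at the robot's end of the sealer, 138 mm from the line between the orange knobs. The point is 19 mm from the dial's axis, 147 mm above the table; the dial's top is 154 mm, the jaw's 110 mm up.

How it is judged:
By the outcome, as a careful person would: the job done as asked, in the order asked, and still so for the second after the job is handed in, with the robot touching nothing.
It also fails if it takes over 64 s, if anything falls off the work surface, if the arm or the gripper's body presses on something with over 40 N, if the wrist force passes 120 N, or if a joint passes its speed limit or range.

### The arm

A 7-joint arm with a two-finger parallel gripper is mounted at the origin on the work surface. World frame = base frame: x ahead of the robot, y to its left, z up, the work surface at z = 0. Lengths are in mm, angles in rad, forces in N, time in s.
With the tool pointing down it reaches from about 400 to 875 mm from the base axis. Payload 4.4 kg.
Tool frame: the origin (TCP) lies at the very end of the fingers, on their centre line; the grasp point (between the pads) lies 19 mm behind it; y points along the fingers, x is the direction in which the jaws open and shut, and the axes are right-handed (so a half turn about y gives the same grasp; the last joint's range is limited). The gripper opens to 85 mm and grips with 20 to 120 N. Pads are 22 mm wide; open, the fingers measure 114 mm over their backs; the gripper's body (76 mm by 85 mm) begins 54 mm behind the grasp point. The pads swing forward as they close: fully open they stand 13 mm farther back than shut.
Start: joints at [1.204, 0.628, 0.038, 1.517, -0.027, 0.996, -0.02], TCP at [192.613, -620.821, 231.313] pointing down, gripper open.
Joint ranges: [-3.06, 3.06], [-0.37, 2.12], [-1.25, 1.32], [0.18, 2.47], [-1.1, 4.24], [0.23, 1.98], [-2.94, 2.94]. Speed limits (rad/s): [2.57, 2.57, 3.14, 3.14, 3.14, 3.14, 3.14].

### API

Orientations are given as [roll, pitch, yaw] about the fixed x, y, z axes, in that order (R = Rz(yaw) Ry(pitch) Rx(roll)).
In Python, from cell import readout, eyes, finish_job gives the robot as it stands. The module is installed in compiled form; this text tells all that it offers.
- The arm moves only by the tool apply_moves, never from a script. Its argument "commands" is a list that holds one entry, the list of rows, each a list of 6 numbers: the shift along the tool's x, y, z in units of 0.04 m (1.0 is 0.04 m), then the turn, a rotation vector about the tool's x, y, z in units of 5 degrees (1.0 is 5 degrees). A call has 1 to 8 rows; each row shifts and turns the pose as measured when the row begins, along the tool's axes as they then stand; what a row does not reach is not made up. A row lasts 1/12 s, in which the tool goes at most 41.7 mm and 7.16 degrees, less where a joint would pass 70% of its speed; a pose out of reach is approached as far as the arm can. A call with a number of a shift or a turn outside -1 to 1 is refused whole. A call with a gripper value outside its range is refused whole. "claw" is the finger opening in mm, from 0 to 85.4, set as the call begins (left out, the last holds). The fingers move at their own pace and stop on an object; the grip force is fixed at half the most. Time passes only in rows, so rows that do not move let the fingers close. It gives the time, the measured TCP pose, the force and the opening at its end, in the units of the state.
- readout.read_state(): the state, without advancing time (a new reading comes with each control period).
- eyes.get_image(name): name is "scene" or "top" or "wrist"; returns a dict with "image" (384x512x3 uint8, red, green, blue), "mtx" (3x3 intrinsics, pixels), "k1" (the pictures are not rectified: a ray, as slopes to the right and down, at radius r is drawn at 1 + k1 r^2 times it, then the intrinsics apply), "rvec" (rotation vector, rad) and "tvec" (3), from world to camera coordinates, as OpenCV has them. Camera axes: x right, y down, z forward; pixel columns grow to the right and rows downward; lengths in mm; the calibration is good to about 2 mm. A picture is of the moment at which its call begins. There is no depth.
- finish_job(): hands the job in, once; it reports no verdict.
The state is a dict: "clock": time; "qpos": joint angles; "qd": joint speeds; "tau": joint torques, N m; "eef_pos": TCP position; "tool_rot": TCP orientation; "force": force on the tool from outside, world axes, zero at the start; "torque": the same for the moment, N m; "width": finger opening in mm.
Only numpy, scipy, OpenCV 4.12 (cv2) and the standard library are available. Lean on these libraries where they do the work, as an engineer would, in place of code of your own. Each camera call takes 0.05 s, during which the arm holds its last target. There are 200 camera calls.

## Working session

There is one attempt and no reset: what is moved stays moved. The work goes in short steps, Python scripts to look and compute and a tool call to move; the robot and the scene stay as the last step left them, time stands still between calls to the robot, and variables do not carry over. Pictures are saved under pics/ and viewed, about 8 in all and at most 12, crops included, and the job is handed in when it is done.

Besides the shell and the picture viewer there is one more tool, called after ">>>" as name([rows], argument=value, ...), one row to a line, values as JSON. apply_moves: Moves the arm, as the interface text tells. Shifts and turns lie within -1 to 1; 1 stands for 0.04 m of shift or 5 degrees of turn. Its arguments: {"type":"object","properties":{"commands":{"type":"array"},"claw":{"type":"number"}},"required":["commands"]}

```bash
mkdir -p pics; cat > h.py <<'E'
import numpy as np, cv2
from cell import readout, eyes, finish_job
from scipy.spatial.transform import Rotation as R
def shot(n,f=None):
    d=eyes.get_image(n)
    if f: cv2.imwrite('pics/'+f,d['image'][:,:,::-1])
    return d
def ray(d,uv):
    K=np.array(d['mtx']);k=d['k1']
    p=[(uv[0]-K[0,2])/K[0,0],(uv[1]-K[1,2])/K[1,1]]; p=np.array(p)
    rd=np.linalg.norm(p); r=rd
    for _ in range(30): r=rd/(1+k*r*r)
    if rd>0:p=p*r/rd
    M=cv2.Rodrigues(np.array(d['rvec'],float))[0]
    t=np.array(d['tvec'],float).ravel()
    return -M.T@t, M.T@np.array([p[0],p[1],1])
def onz(d,uv,z):
    c,v=ray(d,uv); return c+v*(z-c[2])/v[2]
def proj(d,P):
    M=cv2.Rodrigues(np.array(d['rvec'],float))[0]
    q=M@np.array(P,float)+np.array(d['tvec'],float).ravel(); s=q[:2]/q[2]
    s=s*(1+d['k1']*(s@s)); K=np.array(d['mtx']); return K[:2,:2]@s+K[:2,2]
def orange(im):
    h=cv2.cvtColor(im,cv2.COLOR_RGB2HSV); return cv2.inRange(h,(5,130,80),(20,255,255))
E
python3 - <<'E'
from h import *
s=readout.read_state();print(s)
ims=[]
for n in('scene','top'):
    d=shot(n,n+'0.png');print(n,d['mtx'],d['k1'],ray(d,(256,192)))
    m=orange(d['image']);k,l,st,c=cv2.connectedComponentsWithStats(m)
    for i in range(1,k):
        if st[i,4]>20: print(st[i],c[i],onz(d,c[i],95))
E
```

```text
{'clock': 0.0, 'qpos': array([ 1.20422288,  0.62931436,  0.03841965,  1.51839508, -0.02701414,
        0.99631352, -0.01997931]), 'qd': array([ 5.96951091e-04,  3.02112982e-06,  2.42757567e-03, -1.24896889e-03,
       -2.59206709e-03,  2.42674906e-04,  1.77140785e-03]), 'tau': array([-5.79369098e-04, -5.63405085e+01,  1.22572806e+00, -1.93451142e+01,
        1.09319069e-02,  1.05787633e-02, -8.66778649e-07]), 'eef_pos': array([ 192.42141708, -620.19250771,  230.40061497]), 'tool_rot': array([-1.57079564,  0.00191328, -1.26999246]), 'force': array([-0.29636712,  1.18742883, -0.60258568]), 'torque': array([0.04311717, 0.02216193, 0.0075823 ]), 'width': 85.53384967224507}
scene [[381.96592104   0.         257.15731277]
 [  0.         381.96592104 191.7963923 ]
 [  0.           0.           1.        ]] -0.12633509652841973 (array([ 784.77902779, -184.12566535,  665.11967125]), array([-0.41220677,  0.35560537, -0.83883244]))
[221 222  23  25 436] [231.30733945 234.30963303] [539.68823398 -28.7927955   95.        ]
[150 332  31  29 619] [165.31017771 345.23263328] [ 613.8826097  -215.94286645   95.        ]
top [[349.71356082   0.         251.73832938]
 [  0.         349.71356082 195.84780789]
 [  0.           0.           1.        ]] -0.07652630824309266 (array([396.7104188 ,  56.53158671, 765.41318375]), array([ 0.19041336,  0.00913054, -0.98179884]))
[389 141  15  20 116] [395.69827586 150.04310345] [ 609.24752548 -218.58156995   95.        ]
[380 149  13  16  94] [385.         157.19148936] [ 594.49893349 -195.51854538   95.        ]
[293 180  16  22 189] [301.03703704 189.48677249] [530.68303877 -25.2110255   95.        ]
[288 186  13  17 104] [292.03846154 194.875     ] [520.19467309  -7.34415028  95.        ]
```

View pics/top0.png

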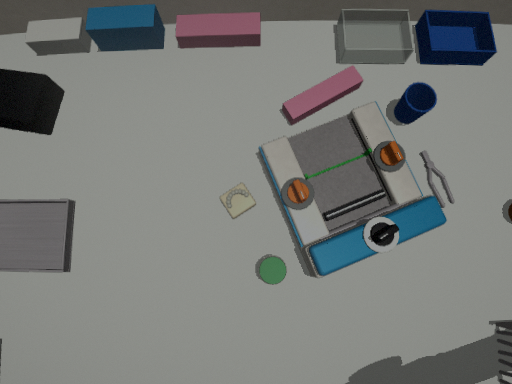

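View pics/scene0.png

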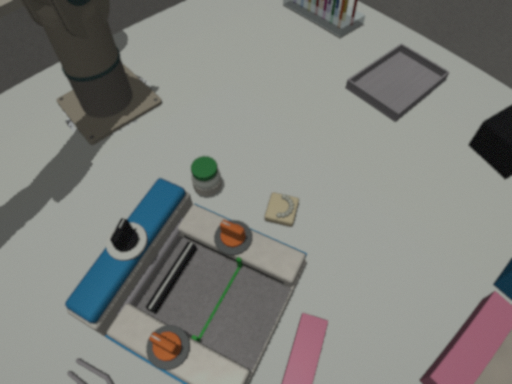

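```bash
cat >> h.py <<'E'
def tri(rays):
    A=np.zeros((3,3));b=np.zeros(3)
    for c,v in rays:
        v=v/np.linalg.norm(v);P=np.eye(3)-v[:,None]*v;A+=P;b+=P@c
    return np.linalg.solve(A,b)
def knobs(d,n=2):
    m=cv2.morphologyEx(orange(d['image']),cv2.MORPH_CLOSE,np.ones((7,7)))
    k,l,st,c=cv2.connectedComponentsWithStats(m)
    o=sorted(range(1,k),key=lambda i:-st[i,4])[:n]
    return [c[i] for i in o],m
def plan(p,yaw):
    "world target TCP, tool-down yaw -> tool-frame shift (units) & turn"
    s=readout.read_state();T=R.from_euler('xyz',s['tool_rot'])
    G=R.from_euler('xyz',[-np.pi/2,0,yaw])
    sh=T.inv().apply(np.array(p)-s['eef_pos'])/40
    print('shift units',sh.round(2),'turn units',(np.degrees((T.inv()*G).as_rotvec())/5).round(2),'clock',s['clock'],'tcp',s['eef_pos'].round(1),'q7',s['qpos'][6].round(2),'yaw',s['tool_rot'].round(3),'F',s['force'].round(1))
E
python3 - <<'E'
from h import *
S=shot('scene');T=shot('top')
a=sorted(knobs(S)[0],key=lambda c:c[1]); b=sorted(knobs(T)[0],key=lambda c:c[0])
P=[tri([ray(S,i),ray(T,j)]) for i,j in zip(a,b)]
for i,j,p in zip(a,b,P): print(i,j,p,proj(S,p)-i,proj(T,p)-j)
y=(P[0]-P[1])[:2]; print(np.linalg.norm(y),np.arctan2(y[1],y[0]))
# green line, bed height unknown: bar top & line
h=cv2.cvtColor(T['image'],cv2.COLOR_RGB2HSV);m=cv2.inRange(h,(45,120,60),(75,255,255))
m[:, :300]=0; m[210:]=0
ys,xs=np.nonzero(m);print(len(xs),xs.min(),xs.max()); 
f=np.polyfit(xs,ys,1);print(f)
e=[onz(T,(x,np.polyval(f,x)),40)for x in(xs.min(),xs.max())];v=e[0]-e[1];print(e,np.arctan2(v[1],v[0]))
E
```

```text
[231.23275862 233.92456897] [297.79387187 191.82451253] [529.96825193 -21.81393457  73.04012147] [ 0.41301258 -0.06768179] [0.3109699  0.18195167]
[164.99088146 344.93009119] [391.1826087  153.98550725] [ 607.20384237 -216.97246826   74.53196782] [ 0.17047514 -0.02618734] [0.11746636 0.04916877]
209.8861350961346 1.9476406415585905
140 305 371
[ -0.40862467 302.66170414]
[array([566.40164289, -41.17401468,  40.        ]), array([ 624.7506084 , -186.62494807,   40.        ])] 1.9523015283445972
```

```bash
python3 - <<'E'
from h import *
plan([607,-217,225],1.95)
E
```

```text
shift units [-6.56  0.15 12.89] turn units [ 2.00e-02  3.51e+01 -0.00e+00] clock 0.2 tcp [ 192.5 -620.4  230.7] q7 -0.02 yaw [-1.571e+00  1.000e-03 -1.270e+00] F [ 0.  -0.2  0.2]
```

>>> apply_moves([
  [[-0.41,0,0.8,0,0,0],[-0.41,0,0.8,0,0,0],[-0.41,0,0.8,0,0,0],[-0.41,0,0.8,0,0,0],[-0.41,0,0.8,0,0,0],[-0.41,0,0.8,0,0,0],[-0.41,0,0.8,0,0,0],[-0.41,0,0.8,0,0,0]],
])

```text
clock: 0.87
eef_pos: [395.3, -421.1, 226.9]
tool_rot: [-1.58, -0.001, -1.292]
force: [0.4, -0.6, -0.5]
width: 85.2
```

>>> apply_moves([
  [[-0.41,0,0.8,0,0,0],[-0.41,0,0.8,0,0,0],[-0.41,0,0.8,0,0,0],[-0.41,0,0.8,0,0,0],[-0.41,0,0.8,0,0,0],[-0.41,0,0.8,0,0,0],[-0.41,0,0.8,0,0,0],[-0.41,0,0.8,0,0,0]],
])

```text
clock: 1.53
eef_pos: [613.5, -212.4, 223.9]
tool_rot: [-1.581, -0.0, -1.292]
force: [-0.0, -0.8, -0.3]
width: 85.6
```

>>> apply_moves([
  [[0,0,0,0,-1,0],[0,0,0,0,-1,0],[0,0,0,0,-1,0],[0,0,0,0,-1,0],[0,0,0,0,-1,0],[0,0,0,0,-1,0],[0,0,0,0,-1,0],[0,0,0,0,-1,0]],
])

```text
clock: 2.2
eef_pos: [622.1, -195.1, 220.4]
tool_rot: [-1.571, 0.01, -0.54]
force: [0.1, -0.6, 0.4]
width: 85.1
```

>>> apply_moves([
  [[0,0,0,0,-1,0],[0,0,0,0,-1,0],[0,0,0,0,-1,0],[0,0,0,0,-1,0],[0,0,0,0,-1,0],[0,0,0,0,-1,0],[0,0,0,0,-1,0],[0,0,0,0,-1,0]],
])

```text
clock: 2.87
eef_pos: [620.4, -195.5, 218.2]
tool_rot: [-1.562, 0.012, 0.194]
force: [-0.2, 0.6, 0.6]
width: 85.7
```

>>> apply_moves([
  [[0,0,0,0,-1,0],[0,0,0,0,-1,0],[0,0,0,0,-1,0],[0,0,0,0,-1,0],[0,0,0,0,-1,0],[0,0,0,0,-1,0],[0,0,0,0,-1,0],[0,0,0,0,-1,0]],
])

```text
clock: 3.53
eef_pos: [618.5, -196.6, 215.9]
tool_rot: [-1.553, 0.006, 0.927]
force: [0.4, 0.0, -0.1]
width: 85.5
```

>>> apply_moves([
  [[0,0,0,0,-1,0],[0,0,0,0,-1,0],[0,0,0,0,-1,0],[0,0,0,0,-1,0],[0,0,0,0,-1,0],[0,0,0,0,-1,0],[0,0,0,0,-1,0],[0,0,0,0,-1,0]],
])

```text
clock: 4.2
eef_pos: [616.7, -198.3, 213.5]
tool_rot: [-1.549, -0.007, 1.658]
force: [0.1, -0.3, 0.6]
width: 85.1
```

```bash
python3 - <<'E'
from h import *
plan([607,-217,225],1.95)
print(readout.read_state()['qpos'].round(2))
d=shot('wrist','w1.png'); print(knobs(d,3)[0],ray(d,(256,192)))
for c in knobs(d,3)[0]: print(onz(d,c,97))
E
```

```text
shift units [-0.44 -0.29  0.29] turn units [-0.24 -3.34  0.12] clock 4.2 tcp [ 616.7 -198.3  213.5] q7 1.48 yaw [-1.549 -0.007  1.658] F [ 0.1 -0.3  0.6]
[ 0.68  0.75 -0.75  1.5   0.54  1.12  1.48]
[array([441.68149284, 120.94478528]), array([239.92366412, 180.85981957])] (array([ 547.94869459, -206.86646872,  357.85735159]), array([ 0.24041979,  0.02308561, -0.97061652]))
[529.94863763 -35.13130553  97.        ]
[ 602.9727929 -216.9057072   97.       ]
```

View pics/w1.png

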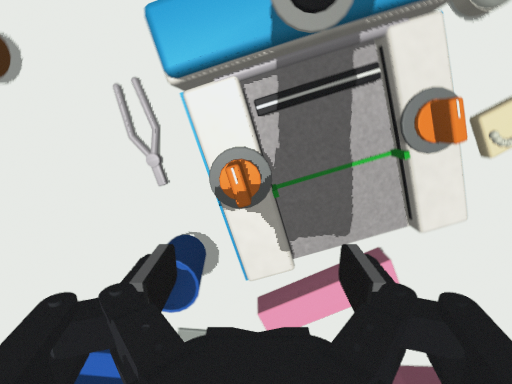

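```bash
cat > m.py <<'E'
from h import *
def lines(d,roi=None):
    im=d['image'];h=cv2.cvtColor(im,cv2.COLOR_RGB2HSV)
    g=cv2.inRange(h,(45,120,60),(75,255,255))
    return g
E
python3 - <<'E'
from h import *
W=shot('wrist');T=shot('top');S=shot('scene')
for n,p in (('R',(241,178)),('L',(432,121))): print(n,onz(W,p,74))
w=sorted(knobs(W)[0],key=lambda c:c[0]); s=sorted(knobs(S)[0],key=lambda c:-c[1])
for a,b in zip(w,s):
    p=tri([ray(W,a),ray(S,b)]);print(p,proj(W,p)-a,proj(S,p)-b)
# green line ends on the housings' inner faces/ bed
for wp,tp,sp in (((275,188),(306,178),None),((405,155),(370,151),None)): print(onz(W,wp,40),onz(W,wp,60))
big=cv2.resize(W['image'][40:260,180:500],None,fx=2.5,fy=2.5,interpolation=cv2.INTER_CUBIC);cv2.imwrite('pics/w2.png',big[:,:,::-1])
E
```

```text
R [ 604.56792362 -217.0426269    74.        ]
L [528.69985067 -30.60516433  74.        ]
[ 607.61333291 -217.31673868   74.2989157 ] [0.33894931 0.01448303] [-0.18449905  0.15816977]
[530.83891714 -21.88678737  76.17270018] [-1.38443748  0.81149382] [ 0.01806765 -0.79667052]
[ 619.63573808 -177.64568681   40.        ] [ 615.11895138 -179.51440674   60.        ]
[567.08201166 -32.17999909  40.        ] [565.87426962 -43.20796404  60.        ]
```

View pics/w2.png

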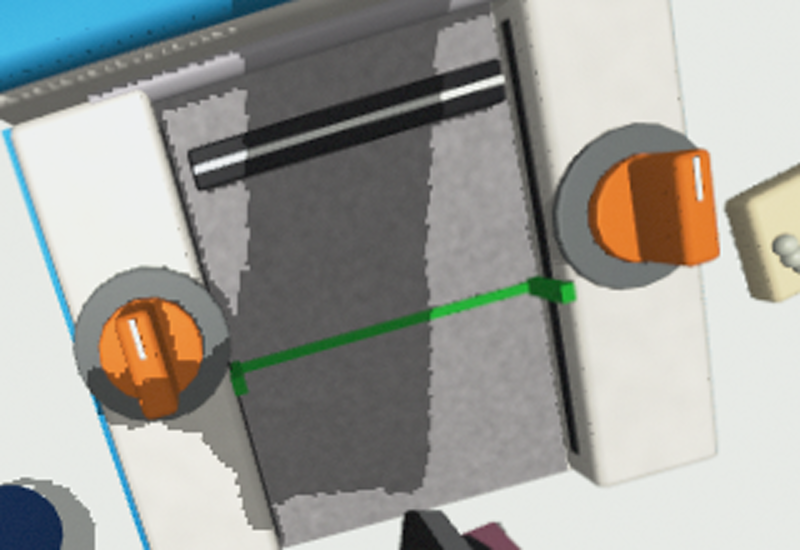

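```bash
python3 - <<'E'
from h import *
W=shot('wrist')
r=onz(W,(241.2,177.2),74);l=onz(W,(435.5,122),74)
print(r,l,np.linalg.norm(r-l),np.arctan2(*(l-r)[1::-1]))
print(onz(W,(459,122.8),104))
plan([607,-217,150],1.95)
E
```

```text
[ 603.83300656 -216.56223539   74.        ] [531.36470771 -25.45203584  74.        ] 204.38875387544465 1.9332409436599123
[531.63784115 -22.24346261 104.        ]
shift units [-0.46  1.59  0.25] turn units [-0.24 -3.42  0.12] clock 4.45 tcp [ 616.8 -198.2  213.6] q7 1.47 yaw [-1.549 -0.007  1.652] F [ 0.7 -0.4 -0.4]
```

>>> apply_moves([
  [[-0.15,0,0.06,-0.06,-0.9,0.03],[-0.15,0,0.06,-0.06,-0.9,0.03],[-0.15,0.4,0.06,-0.06,-0.9,0.03],[0,0.4,0.06,-0.06,-0.9,0.03],[0,0.4,0,0,0,0],[0,0,0,0,0,0]],
])

```text
clock: 4.95
eef_pos: [611.4, -218.6, 166.0]
tool_rot: [-1.574, 0.005, 1.971]
force: [-0.2, -0.0, -0.3]
width: 85.3
```

```bash
python3 - <<'E'
from h import *
plan([606.5,-217,80],1.945)
d=shot('wrist')
big=cv2.resize(d['image'],None,fx=1.5,fy=1.5,interpolation=cv2.INTER_CUBIC);cv2.imwrite('pics/w3.png',big[:,:,::-1])
for p in ([606.5,-217,74],[606.5,-217,104]): print(proj(d,p)*1.5)
print(readout.read_state()['eef_pos'], proj(d,readout.read_state()['eef_pos'])*1.5)
E
```

```text
shift units [0.09 2.15 0.1 ] turn units [ 0.04  0.3  -0.06] clock 4.95 tcp [ 611.4 -218.6  166. ] q7 1.73 yaw [-1.574  0.005  1.971] F [-0.2 -0.  -0.3]
[394.55517696 295.64448326]
[395.38848281 312.10252906]
[ 612.26496843 -218.46029723  167.58662477] [388.46008036 378.54280415]
```

View pics/w3.png

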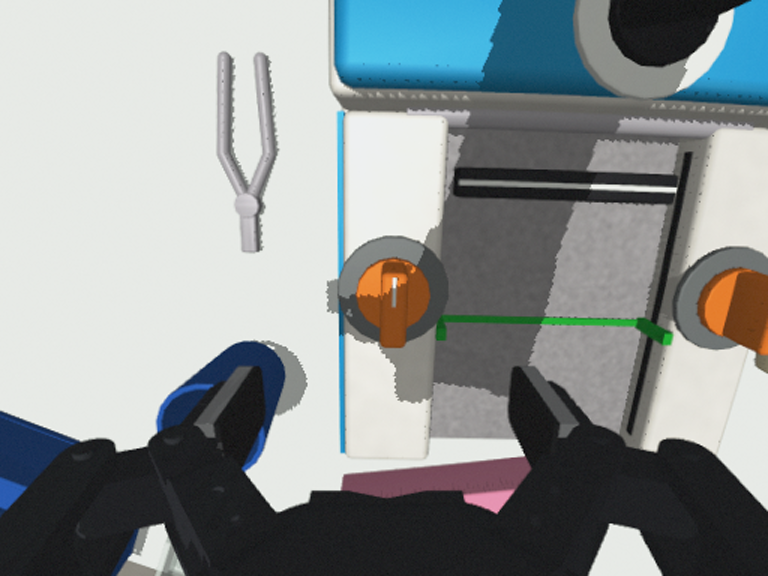

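```bash
python3 - <<'E'
from h import *
plan([604.8,-217.5,81],1.945)
E
```

```text
shift units [0.11 2.16 0.17] turn units [ 0.06  0.3  -0.07] clock 5.0 tcp [ 612.3 -218.5  167.6] q7 1.73 yaw [-1.576  0.006  1.971] F [-0.7  0.6  0.1]
```

>>> apply_moves([
  [[0.1,0.4,0.17,0.05,0.3,-0.07],[0,0.6,0,0,0,0],[0,0.6,0,0,0,0],[0,0.3,0,0,0,0],[0,0.1,0,0,0,0],[0,0,0,0,0,0]],
])

```text
clock: 5.5
eef_pos: [610.8, -217.2, 92.6]
tool_rot: [-1.581, 0.007, 1.937]
force: [-0.9, -0.3, -0.1]
width: 85.6
```

```bash
python3 - <<'E'
from h import *
plan([604.8,-217.5,81],1.945)
E
```

```text
shift units [0.05 0.29 0.15] turn units [ 0.11 -0.09 -0.09] clock 5.5 tcp [ 610.8 -217.2   92.6] q7 1.63 yaw [-1.581  0.007  1.937] F [-0.9 -0.3 -0.1]
```

>>> apply_moves([
  [[0.05,0.3,0.2,0.1,0,-0.08],[0,0.15,0.1,0.05,0,0],[0,0.0,0,0,0,0]],
])

```text
clock: 5.75
eef_pos: [600.5, -219.7, 76.3]
tool_rot: [-1.57, 0.003, 1.937]
force: [0.4, 0.6, -0.1]
width: 85.3
```

```bash
python3 - <<'E'
from h import *
plan([604.8,-217.5,81],1.945)
E
```

```text
shift units [ 0.01 -0.12 -0.12] turn units [-0.   -0.1  -0.03] clock 5.75 tcp [ 600.5 -219.7   76.3] q7 1.62 yaw [-1.57   0.003  1.937] F [ 0.4  0.6 -0.1]
```

>>> apply_moves([
  [[0,-0.12,-0.1,0,0,0],[0,0,0,0,0,0],[0,0,0,0,0,0]],
])

```text
clock: 6.0
eef_pos: [604.8, -218.7, 82.6]
tool_rot: [-1.571, 0.004, 1.936]
force: [-0.3, -0.3, -0.6]
width: 85.7
```

>>> apply_moves([
  [[0,0,0,0,0,0],[0,0,0,0,0,0],[0,0,0,0,0,0],[0,0,0,0,0,0],[0,0,0,0,0,0],[0,0,0,0,0,0]],
], claw=0)

```text
clock: 6.5
eef_pos: [605.8, -217.4, 84.4]
tool_rot: [-1.574, 0.003, 1.936]
force: [-7.0, 3.6, 20.7]
width: 12.7
```

```bash
python3 - <<'E'
from h import *
plan([604.8,-217.5,81],1.945);print(readout.read_state()['torque'])
E
```

```text
shift units [0.01 0.09 0.03] turn units [ 0.03 -0.1  -0.04] clock 6.5 tcp [ 605.8 -217.4   84.4] q7 1.62 yaw [-1.574  0.003  1.936] F [-7.   3.6 20.7]
[-0.24824245  0.9040834  -0.00861323]
```

>>> apply_moves([
  [[0,-0.03,0,0,0.8,0],[0,0,0,0,0.8,0],[0,0,0,0,0.8,0],[0,0,0,0,0.8,0],[0,0,0,0,0.8,0],[0,0,0,0,0.8,0],[0,0,0,0,0,0]],
])

```text
clock: 7.08
eef_pos: [605.6, -216.7, 84.6]
tool_rot: [-1.575, 0.001, 1.5]
force: [0.4, -0.5, -1.6]
width: 12.6
```

```bash
python3 - <<'E'
from h import *
plan([604.8,-217.5,81],1.945);print(readout.read_state()['torque'])
E
```

```text
shift units [-0.02  0.09  0.02] turn units [ 0.04 -5.1  -0.02] clock 7.0833 tcp [ 605.6 -216.7   84.6] q7 1.26 yaw [-1.575e+00  1.000e-03  1.500e+00] F [ 0.4 -0.5 -1.6]
[-0.14373314 -0.07096799 -0.04401719]
```

>>> apply_moves([
  [[0,0,0,0,0,0],[0,0,0,0,0,0],[0,0,0,0,0,0],[0,-0.7,0,0,0,0],[0,-0.7,0,0,0,0],[0,0,0,0,-0.9,0],[0,0,0,0,-0.9,0],[0,0,0,0,-0.9,0]],
], claw=45)

```text
clock: 7.75
eef_pos: [604.9, -216.4, 142.5]
tool_rot: [-1.572, 0.001, 1.754]
force: [-0.2, 0.6, -0.6]
width: 44.7
```

>>> apply_moves([
  [[0.3,0,0,0,-0.9,0],[0.3,0,0,0,-0.9,0],[0.8,0,0,0,0,0],[0.8,0,0,0,0,0],[0.8,0,0,0,0,0],[0.8,0,0,0,0,0],[0.8,0,0,0,0,0],[0,0,0,0,0,0]],
])

```text
clock: 8.42
eef_pos: [543.5, -40.8, 142.3]
tool_rot: [-1.577, 0.002, 1.921]
force: [0.3, 0.2, 0.1]
width: 44.8
```

```bash
python3 - <<'E'
from h import *
plan([528.8,-21.3,84],1.945)
d=shot('wrist')
big=cv2.resize(d['image'],None,fx=1.5,fy=1.5,interpolation=cv2.INTER_CUBIC);cv2.imwrite('pics/w4.png',big[:,:,::-1])
for p in ([528.8,-21.3,74],[605.6,-216.7,74]): print(proj(d,p)*1.5)
E
```

```text
shift units [0.59 1.46 0.19] turn units [ 0.07 -0.28 -0.02] clock 8.4167 tcp [543.5 -40.8 142.3] q7 1.3 yaw [-1.577  0.002  1.921] F [0.3 0.2 0.1]
[432.79610511 301.89427315]
[ 48.96111248 310.24429444]
```

View pics/w4.png

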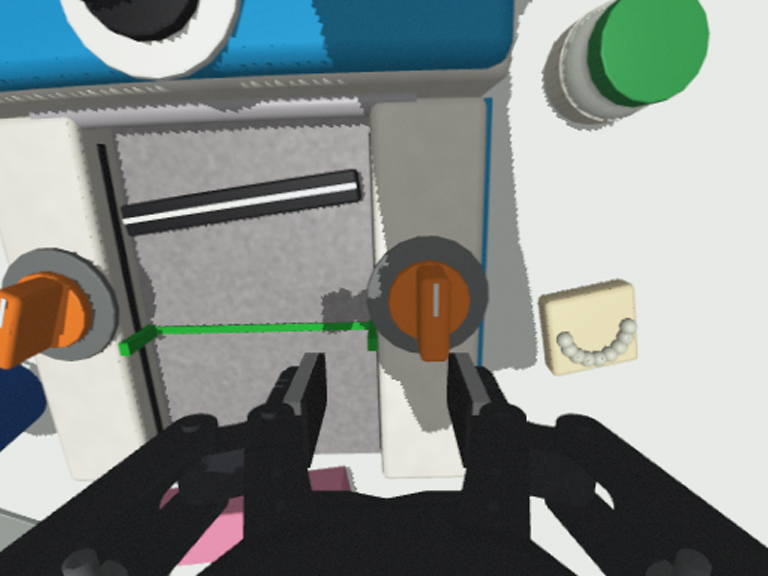

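>>> apply_moves([
  [[0.56,0,0.2,0.07,-0.25,0],[0,0.3,0,0,0,0],[0,0.5,0,0,0,0],[0,0.4,0,0,0,0],[0,0,0,0,0,0]],
])

```text
clock: 8.88
eef_pos: [532.8, -29.0, 93.8]
tool_rot: [-1.575, 0.009, 1.942]
force: [0.2, -0.3, 0.3]
width: 44.5
```

```bash
python3 - <<'E'
from h import *
plan([528.4,-22.3,84],1.945)
E
```

```text
shift units [0.2  0.24 0.04] turn units [ 0.05 -0.04 -0.11] clock 8.8833 tcp [532.8 -29.   93.8] q7 1.21 yaw [-1.575  0.009  1.942] F [ 0.2 -0.3  0.3]
```

>>> apply_moves([
  [[0.2,0.2,0.04,0.05,0,-0.1],[0,0,0,0,0,0],[0,0,0,0,0,0]],
])

```text
clock: 9.13
eef_pos: [529.0, -23.3, 85.3]
tool_rot: [-1.57, 0.0, 1.94]
force: [-0.5, 0.1, 1.0]
width: 44.8
```

```bash
python3 - <<'E'
from h import *
plan([528.4,-22.3,84],1.945)
E
```

```text
shift units [0.03 0.03 0.01] turn units [-0.   -0.06 -0.  ] clock 9.1333 tcp [529.  -23.3  85.3] q7 1.19 yaw [-1.57  0.    1.94] F [-0.5  0.1  1. ]
```

>>> apply_moves([
  [[0,0,0,0,0,0],[0,0,0,0,0,0],[0,0,0,0,0,0],[0,0,0,0,0,0],[0,0,0,0,0,0]],
], claw=0)

```text
clock: 9.55
eef_pos: [529.3, -21.9, 86.7]
tool_rot: [-1.573, -0.002, 1.94]
force: [-0.1, 0.7, -4.6]
width: 12.6
```

>>> apply_moves([
  [[0,0,0,0,0.8,0],[0,0,0,0,0.8,0],[0,0,0,0,0.8,0],[0,0,0,0,0.8,0],[0,0,0,0,0.8,0],[0,0,0,0,0.8,0],[0,0,0,0,0,0]],
])

```text
clock: 10.13
eef_pos: [529.2, -21.5, 86.8]
tool_rot: [-1.572, -0.003, 1.504]
force: [-0.6, 0.2, -3.7]
width: 12.8
```

>>> apply_moves([
  [[0,0,0,0,0.8,0],[0,0,0,0,0.8,0],[0,0,0,0,0.8,0],[0,0,0,0,0.8,0],[0,0,0,0,0.8,0],[0,0,0,0,0,0]],
])

```text
clock: 10.63
eef_pos: [529.2, -21.2, 86.7]
tool_rot: [-1.57, -0.004, 1.153]
force: [0.5, 1.4, -4.1]
width: 12.5
```

```bash
python3 - <<'E'
from h import *
plan([605.6,-216.7,84],1.5);print(readout.read_state()['torque'])
E
```

```text
shift units [-3.69  0.05 -3.73] turn units [ 0.   -3.98  0.04] clock 10.6333 tcp [529.2 -21.2  86.7] q7 0.59 yaw [-1.57  -0.004  1.153] F [ 0.5  1.4 -4.1]
[-0.05784254 -0.02972052 -0.07655081]
```

>>> apply_moves([
  [[0,0,0,0,0,0],[0,0,0,0,0,0],[0,0,0,0,0,0],[0,-0.6,0,0,0,0],[0,-0.5,0,0,-0.9,0],[0,0,0,0,-1,0],[0,0,0,0,-1,0],[0,0,0,0,-1,0]],
], claw=45)

```text
clock: 11.3
eef_pos: [530.8, -22.5, 135.0]
tool_rot: [-1.575, -0.001, 1.52]
force: [-0.1, -0.4, -0.8]
width: 45.0
```

>>> apply_moves([
  [[-0.7,0,-0.33,0,0,0],[-0.7,0,-0.33,0,0,0],[-0.7,0,-0.33,0,0,0],[-0.7,0,-0.33,0,0,0],[-0.7,0,-0.33,0,0,0],[-0.7,0,-0.33,0,0,0],[-0.5,0,-0.2,0,0,0],[0,0,0,0,0,0]],
])

```text
clock: 11.97
eef_pos: [615.1, -223.4, 138.5]
tool_rot: [-1.582, 0.0, 1.54]
force: [-0.2, -1.5, -0.3]
width: 45.2
```

```bash
python3 - <<'E'
from h import *
plan([605.6,-216.7,84],1.5)
E
```

```text
shift units [0.16 1.36 0.26] turn units [ 0.13  0.45 -0.  ] clock 11.9667 tcp [ 615.1 -223.4  138.5] q7 1.35 yaw [-1.582  0.     1.54 ] F [-0.2 -1.5 -0.3]
```

>>> apply_moves([
  [[0.16,0,0.26,0.13,0.45,0],[0,0.3,0,0,0,0],[0,0.5,0,0,0,0],[0,0.35,0,0,0,0],[0,0,0,0,0,0]],
])

```text
clock: 12.38
eef_pos: [605.4, -219.7, 90.4]
tool_rot: [-1.574, 0.001, 1.502]
force: [-0.8, -0.4, -0.8]
width: 44.9
```

```bash
python3 - <<'E'
from h import *
plan([605.6,-216.7,84],1.5)
E
```

```text
shift units [0.07 0.16 0.  ] turn units [ 0.04  0.02 -0.01] clock 12.3833 tcp [ 605.4 -219.7   90.4] q7 1.27 yaw [-1.574e+00  1.000e-03  1.502e+00] F [-0.8 -0.4 -0.8]
```

>>> apply_moves([
  [[0.07,0.12,0,0.04,0,0],[0,0,0,0,0,0],[0,0,0,0,0,0],[0,0,0,0,0,0],[0,0,0,0,0,0],[0,0,0,0,0,0]],
], claw=0)

```text
clock: 12.88
eef_pos: [605.5, -216.5, 85.0]
tool_rot: [-1.57, 0.002, 1.506]
force: [0.6, -0.9, -4.4]
width: 12.9
```

>>> apply_moves([
  [[0,0,0,0,0.8,0],[0,0,0,0,0.8,0],[0,0,0,0,0.8,0],[0,0,0,0,0.8,0],[0,0,0,0,0.8,0],[0,0,0,0,0.8,0],[0,0,0,0,0,0]],
])

```text
clock: 13.47
eef_pos: [605.8, -215.7, 85.0]
tool_rot: [-1.571, 0.001, 1.071]
force: [0.2, -1.7, -4.2]
width: 12.6
```

>>> apply_moves([
  [[0,0,0,0,0.8,0],[0,0,0,0,0.8,0],[0,0,0,0,0.8,0],[0,0,0,0,0.8,0],[0,0,0,0,0.8,0],[0,0,0,0,0,0]],
])

```text
clock: 13.97
eef_pos: [606.2, -215.2, 85.0]
tool_rot: [-1.572, -0.001, 0.72]
force: [0.3, -1.8, -3.4]
width: 12.6
```

```bash
python3 - <<'E'
from h import *
plan([529.2,-21.3,85],1.153);print(readout.read_state()['torque'])
E
```

```text
shift units [ 1.75 -0.    4.91] turn units [ 0.01 -4.96  0.01] clock 13.9667 tcp [ 606.2 -215.2   85. ] q7 0.64 yaw [-1.572e+00 -1.000e-03  7.200e-01] F [ 0.3 -1.8 -3.4]
[-0.14752929 -0.12704234 -0.05057183]
```

>>> apply_moves([
  [[0,0,0,0,0,0],[0,0,0,0,0,0],[0,0,0,0,0,0],[0,-0.6,0,0,0,0],[0,-0.5,0,0,-1,0],[0,0,0,0,-1,0],[0,0,0,0,-1,0],[0,0,0,0,-1,0]],
], claw=45)

```text
clock: 14.63
eef_pos: [609.0, -212.8, 134.9]
tool_rot: [-1.577, -0.004, 1.101]
force: [-0.7, 0.5, 0.3]
width: 45.1
```

>>> apply_moves([
  [[0,0,0,0,-0.7,0],[0.51,0,0.52,0,0,0],[0.51,0,0.52,0,0,0],[0.51,0,0.52,0,0,0],[0.51,0,0.52,0,0,0],[0.51,0,0.52,0,0,0],[0.51,0,0.52,0,0,0],[0.5,0,0.5,0,0,0]],
])

```text
clock: 15.3
eef_pos: [534.2, -26.9, 137.7]
tool_rot: [-1.592, -0.006, 1.166]
force: [-0.6, -0.4, 0.0]
width: 45.0
```

>>> apply_moves([
  [[0,0,0,0,0,0]],
])

```text
clock: 15.38
eef_pos: [532.4, -19.8, 138.7]
tool_rot: [-1.591, -0.01, 1.176]
force: [0.4, 0.4, 0.6]
width: 45.1
```

```bash
python3 - <<'E'
from h import *
plan([529.2,-21.3,85],1.153)
E
```

```text
shift units [-0.08  1.34  0.09] turn units [0.22 0.27 0.11] clock 15.3833 tcp [532.4 -19.8 138.7] q7 0.65 yaw [-1.591 -0.01   1.176] F [0.4 0.4 0.6]
```

>>> apply_moves([
  [[-0.08,0,0.09,0.22,0.27,0.11],[0,0.3,0,0,0,0],[0,0.5,0,0,0,0],[0,0.35,0,0,0,0],[0,0,0,0,0,0]],
])

```text
clock: 15.8
eef_pos: [530.9, -22.7, 92.0]
tool_rot: [-1.576, -0.001, 1.153]
force: [-0.0, -0.8, 0.0]
width: 45.3
```

```bash
python3 - <<'E'
from h import *
plan([529.2,-21.3,85],1.153)
E
```

```text
shift units [0.01 0.17 0.05] turn units [0.06 0.   0.01] clock 15.8 tcp [530.9 -22.7  92. ] q7 0.59 yaw [-1.576e+00 -1.000e-03  1.153e+00] F [-0.  -0.8  0. ]
```

>>> apply_moves([
  [[0,0.14,0.05,0.06,0,0],[0,0,0,0,0,0],[0,0,0,0,0,0],[0,0,0,0,0,0],[0,0,0,0,0,0],[0,0,0,0,0,0]],
], claw=0)

```text
clock: 16.3
eef_pos: [530.5, -21.7, 85.4]
tool_rot: [-1.569, -0.005, 1.15]
force: [0.1, 2.1, -5.1]
width: 12.5
```

>>> apply_moves([
  [[0,0,0,0,0.8,0],[0,0,0,0,0.8,0],[0,0,0,0,0.8,0],[0,0,0,0,0.8,0],[0,0,0,0,0.8,0],[0,0,0,0,0.8,0],[0,0,0,0,0.8,0],[0,0,0,0,0,0]],
])

```text
clock: 16.97
eef_pos: [530.3, -21.8, 85.4]
tool_rot: [-1.566, -0.005, 0.64]
force: [1.1, 1.3, -4.4]
width: 12.5
```

>>> apply_moves([
  [[0,0,0,0,0.5,0],[0,0,0,0,0.5,0],[0,0,0,0,0,0]],
])

```text
clock: 17.22
eef_pos: [530.3, -21.9, 85.4]
tool_rot: [-1.565, -0.004, 0.555]
force: [-0.1, 0.7, -5.0]
width: 12.8
```

>>> apply_moves([
  [[0,0,0,0,0,0],[0,0,0,0,0,0],[0,0,0,0,0,0],[0,-0.6,0,0,0,0],[0,-0.5,0,0,0,0],[0,0,0,0,0,0]],
], claw=45)

```text
clock: 17.72
eef_pos: [530.6, -23.6, 131.4]
tool_rot: [-1.567, -0.004, 0.563]
force: [0.7, 0.7, 0.5]
width: 44.8
```

```bash
python3 - <<'E'
from h import *
plan([605.8,-216,85],0.72)
ims=[]
for n,r in (('wrist',(0,384,0,512)),('top',(100,240,260,440)),('scene',(180,384,80,320))):
    d=shot(n);i=d['image'][r[0]:r[1],r[2]:r[3]];f=390/i.shape[1] ;ims.append(cv2.resize(i,None,fx=f,fy=f,interpolation=cv2.INTER_CUBIC)); print(n,f)
    np.save('d_'+n+'.npy',d,allow_pickle=True)
h=max(i.shape[0] for i in ims)
o=np.zeros((600,790,3),np.uint8)
o[:ims[0].shape[0],:390]=ims[0]; o[:ims[1].shape[0],400:790]=ims[1]; k=ims[2][:600-304]; o[304:304+k.shape[0],400:790]=k
cv2.imwrite('pics/m5.png',o[:,:,::-1])
E
```

```text
shift units [-0.98  1.14 -5.08] turn units [-0.04 -1.8   0.04] clock 17.7167 tcp [530.6 -23.6 131.4] q7 0.21 yaw [-1.567 -0.004  0.563] F [0.7 0.7 0.5]
wrist 0.76171875
top 2.1666666666666665
scene 1.625
```

View pics/m5.png

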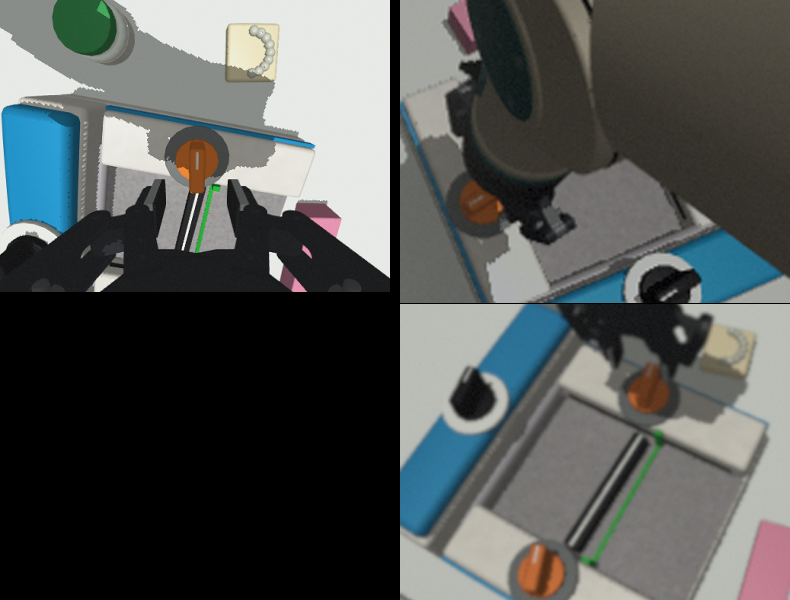

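```bash
cat > m.py <<'E'
from h import *
X=np.array([np.cos(1.945-np.pi/2),np.sin(1.945-np.pi/2)]);Y=np.array([-X[1],X[0]])
L=np.array([529.6,-21.5]);Rk=np.array([605.7,-216.5]);C=(L+Rk)/2
def fitpts(pts):
    vx,vy,x,y=cv2.fitLine(np.float32(pts),cv2.DIST_HUBER,0,.01,.01).ravel();return np.array([x,y]),np.array([vx,vy])
def green(im,d,lo,hi,z=40):  # lo,hi: keep only |mark y| range
    h=cv2.cvtColor(im,cv2.COLOR_RGB2HSV);m=cv2.inRange(h,(45,110,30),(75,255,255));return sel(m,d,40,60,-60,160)
def sel(m,d,z,yl,xmin,xmax):
    ys,xs=np.nonzero(m);o=[]
    for p in zip(xs,ys):
        q=onz(d,p,z)[:2]-C
        if abs(q@Y)<yl and xmin<q@X<xmax:o.append(p)
    return np.array(o)
def black(im,d,z=50,yl=55,xmin=-75,xmax=90):
    h=cv2.cvtColor(im,cv2.COLOR_RGB2HSV);m=cv2.inRange(h,(0,0,0),(180,255,45));return sel(m,d,z,yl,xmin,xmax)
def plane(d,p,v):
    c,a=ray(d,p-15*v);_,b=ray(d,p+15*v);n=np.cross(a,b);return n/np.linalg.norm(n),c
def inter(A,B):
    u=np.cross(A[0],B[0]);u/=np.linalg.norm(u)
    # point nearest C
    M=np.vstack([A[0],B[0],[Y[0],Y[1],0]]);b=[A[0]@A[1],B[0]@B[1],C@Y]
    return np.linalg.solve(M,b),u
E
python3 - <<'E'
from m import *
D={n:shot(n) for n in('scene','top')}
im={n:cv2.imread(f'pics/{n}0.png')[:,:,::-1].copy() for n in D}
P=[]
for n in D:
    g=green(im[n],D[n],0,0);p,v=fitpts(g);print(n,len(g),p,v);P.append(plane(D[n],p,v))
c,u=inter(*P);print('green at',c,u,(c[:2]-C)@X)
P=[]
for n in D:
    i=im[n];gy=cv2.cvtColor(i,cv2.COLOR_RGB2GRAY);b=cv2.morphologyEx(gy,cv2.MORPH_BLACKHAT,np.ones((9,9)))
    # black pixels of bar
    g=black(i,D[n],50,55,-90,-20);p,v=fitpts(g);print(n,len(g),p,v);P.append(plane(D[n],p,v))
c,u=inter(*P);print('bar at',c,u,(c[:2]-C)@X)
s=D['scene']['image'];g=green(s,D['scene'],0,0);b=black(s,D['scene'],50,55,-60,60)
print(len(g),fitpts(g),len(b),fitpts(b))
# detail crop with projected guide
i=s[220:370,150:270];cv2.imwrite('pics/s6.png',cv2.resize(i,None,fx=4,fy=4,interpolation=cv2.INTER_NEAREST)[:,:,::-1])
E
```

```text
scene 132 [218.86772 302.12253] [ 0.4902407 -0.8715871]
top 110 [335.2916  166.06235] [ 0.9273237  -0.37426034]
green at [ 594.87981791 -108.30665574   26.46823718] [-0.36781812  0.92989323 -0.00289892] 29.254240627561504
scene 376 [174.90195 277.2606 ] [ 0.5409409  -0.84106064]
top 276 [357.0303  204.88608] [ 0.92907935 -0.36988047]
bar at [ 506.33138405 -143.08025908   16.40575834] [-0.35444402  0.93482722  0.02162199] -65.87739778514363
129 (array([219.06435, 301.8238 ], dtype=float32), array([ 0.48956123, -0.8719689 ], dtype=float32)) 284 (array([210.98616, 295.85114], dtype=float32), array([ 0.5341349 , -0.84539926], dtype=float32))
```

View pics/s6.png

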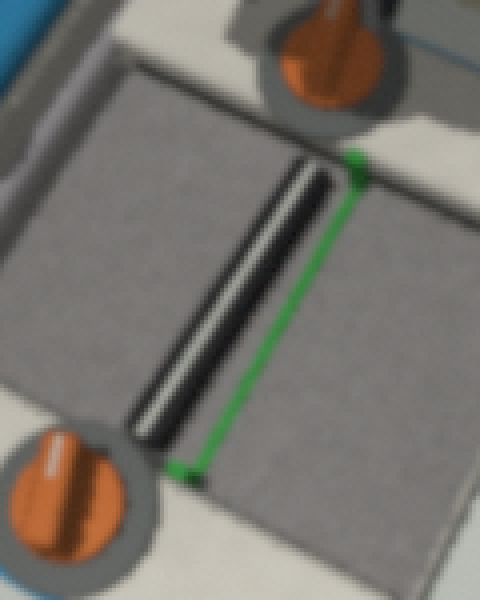

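```bash
cat >> m.py <<'E'
def white(d,im=None,xmin=-90,xmax=60):
    i=d['image'] if im is None else im
    gy=cv2.cvtColor(i,cv2.COLOR_RGB2GRAY)
    h=cv2.cvtColor(i,cv2.COLOR_RGB2HSV);bl=cv2.inRange(h,(0,0,0),(180,255,45))
    cl=cv2.morphologyEx(bl,cv2.MORPH_CLOSE,np.ones((7,7)))&~bl
    th=cv2.morphologyEx(gy,cv2.MORPH_TOPHAT,np.ones((7,7)))
    return sel(((cl>0)&(th>25)).astype(np.uint8),d,44,58,xmin,xmax)
def report(d,im=None,zb=26,**k):
    i=d['image'] if im is None else im
    r=[]
    for pts,z in ((green(i,d,0,0),zb),(white(d,im,**k),zb+18)):
        q=np.array([onz(d,p,z)[:2]-C for p in pts]);y=q@Y;x=q@X
        f=np.polyfit(y,x,1)
        for _ in range(5):
            e=x-np.polyval(f,y);g=abs(e)<2.5*np.std(e)+.1;f=np.polyfit(y[g],x[g],1)
        r.append(f);print('  n',g.sum(),'std',e[g].std().round(2),'x0',f[1].round(2),'deg',np.degrees(f[0]).round(2))
    dx=r[0][1]-r[1][1];sl=r[0][0]-r[1][0]
    print('remaining: centre',dx.round(2),'left end',(dx+105*sl).round(2),'rad',((dx+105*sl)/55).round(3),'right end',(dx-105*sl).round(2),'rad',((dx-105*sl)/55).round(3))
E
python3 - <<'E'
from m import *
D={n:shot(n) for n in('scene','top')}
for n in D: print(n,'start');report(D[n],cv2.imread(f'pics/{n}0.png')[:,:,::-1].copy(),xmax=-20)
for z in (22,26,32): report(D['scene'],zb=z)
E
```

```text
scene start
  n 132 std 0.94 x0 29.15 deg -0.09
  n 185 std 1.98 x0 -64.75 deg 0.15
remaining: centre 93.9 left end 93.45 rad 1.699 right end 94.36 rad 1.716
top start
  n 110 std 1.28 x0 29.33 deg -0.18
  n 159 std 1.78 x0 -64.22 deg -0.37
remaining: centre 93.56 left end 93.91 rad 1.707 right end 93.21 rad 1.695
  n 132 std 0.94 x0 28.22 deg -0.09
  n 44 std 2.09 x0 7.27 deg 2.32
remaining: centre 20.95 left end 16.53 rad 0.301 right end 25.38 rad 0.461
  n 132 std 0.93 x0 29.15 deg -0.09
  n 44 std 2.08 x0 8.4 deg 2.32
remaining: centre 20.75 left end 16.33 rad 0.297 right end 25.18 rad 0.458
  n 132 std 0.93 x0 30.55 deg -0.09
  n 44 std 2.06 x0 10.1 deg 2.32
remaining: centre 20.46 left end 16.03 rad 0.291 right end 24.88 rad 0.452
```

>>> apply_moves([
  [[0,0,0,0,-0.9,0],[-0.24,0,-0.67,0,-0.6,0],[-0.24,0,-0.67,0,0,0],[-0.24,0,-0.67,0,0,0],[-0.24,0,-0.67,0,0,0],[-0.24,0,-0.67,0,0,0],[-0.24,0,-0.67,0,0,0],[-0.24,0,-0.67,0,0,0]],
])

```text
clock: 18.73
eef_pos: [595.8, -206.7, 119.9]
tool_rot: [-1.55, 0.004, 0.719]
force: [1.8, -0.2, 0.2]
width: 45.2
```

>>> apply_moves([
  [[0,0,0,0,0,0]],
])

```text
clock: 18.82
eef_pos: [596.4, -214.7, 118.5]
tool_rot: [-1.554, 0.007, 0.711]
force: [0.3, -0.4, -0.2]
width: 44.7
```

```bash
python3 - <<'E'
from h import *
plan([605.8,-216,85],.72)
E
```

```text
shift units [ 0.16  0.83 -0.19] turn units [-0.19 -0.1  -0.08] clock 18.8167 tcp [ 596.4 -214.7  118.5] q7 0.66 yaw [-1.554  0.007  0.711] F [ 0.3 -0.4 -0.2]
```

>>> apply_moves([
  [[0.16,0,-0.19,-0.19,-0.1,-0.08],[0,0.2,0,0,0,0],[0,0.45,0,0,0,0],[0,0,0,0,0,0]],
])

```text
clock: 19.15
eef_pos: [606.4, -216.4, 88.5]
tool_rot: [-1.57, -0.0, 0.719]
force: [-0.9, 0.1, -0.3]
width: 44.9
```

```bash
python3 - <<'E'
from h import *
plan([605.8,-216,85],.72)
E
```

```text
shift units [-0.01  0.09  0.02] turn units [-0.01 -0.01  0.01] clock 19.15 tcp [ 606.4 -216.4   88.5] q7 0.64 yaw [-1.57  -0.     0.719] F [-0.9  0.1 -0.3]
```

>>> apply_moves([
  [[0,0.07,0,0,0,0],[0,0,0,0,0,0],[0,0,0,0,0,0],[0,0,0,0,0,0],[0,0,0,0,0,0],[0,0,0,0,0,0]],
], claw=0)

```text
clock: 19.65
eef_pos: [605.1, -213.8, 85.2]
tool_rot: [-1.568, 0.003, 0.725]
force: [0.1, -1.1, -4.0]
width: 12.7
```

>>> apply_moves([
  [[0,0,0,0,0.85,0],[0,0,0,0,0.85,0],[0,0,0,0,0.85,0],[0,0,0,0,0.85,0],[0,0,0,0,0.85,0],[0,0,0,0,0.85,0],[0,0,0,0,0,0],[0,0,0,0,0,0]],
])

```text
clock: 20.32
eef_pos: [606.6, -213.1, 85.2]
tool_rot: [-1.57, -0.0, 0.263]
force: [0.2, -1.5, -3.4]
width: 12.6
```

```bash
python3 - <<'E'
from m import *
plan([529.8,-21.6,85],.555)
report(shot('scene'))
E
```

```text
shift units [-0.61  0.01  5.12] turn units [-0.01 -3.35  0.01] clock 20.3167 tcp [ 606.6 -213.1   85.2] q7 0.28 yaw [-1.57  -0.     0.263] F [ 0.2 -1.5 -3.4]
  n 110 std 1.67 x0 28.4 deg -0.93
  n 261 std 1.88 x0 20.53 deg -4.52
remaining: centre 7.87 left end 14.45 rad 0.263 right end 1.29 rad 0.023
```

>>> apply_moves([
  [[0,0,0,0,0,0],[0,0,0,0,0,0],[0,0,0,0,0,0],[0,-0.6,0,0,0,0],[0,-0.5,0,0,-0.8,0],[0,0,0,0,-0.8,0],[0,0,0,0,-0.8,0],[0,0,0,0,-0.8,0]],
], claw=45)

```text
clock: 21.03
eef_pos: [608.7, -209.7, 134.7]
tool_rot: [-1.57, -0.006, 0.562]
force: [0.4, -0.7, -0.4]
width: 45.2
```

>>> apply_moves([
  [[0.12,0,0.69,0,0,0],[0.12,0,0.69,0,0,0],[0.12,0,0.69,0,0,0],[0.12,0,0.69,0,0,0],[0.12,0,0.69,0,0,0],[0.12,0,0.69,0,0,0],[0.12,0,0.69,0,0,0],[0,0,0,0,0,0]],
])

```text
clock: 21.7
eef_pos: [534.1, -22.3, 138.9]
tool_rot: [-1.575, -0.016, 0.565]
force: [-0.8, 0.6, 0.4]
width: 44.6
```

```bash
python3 - <<'E'
from h import *
plan([529.8,-21.6,85],.555)
E
```

```text
shift units [-0.1   1.35  0.08] turn units [0.05 0.12 0.18] clock 21.7 tcp [534.1 -22.3 138.9] q7 0.2 yaw [-1.575 -0.016  0.565] F [-0.8  0.6  0.4]
```

>>> apply_moves([
  [[-0.1,0,0.08,0.05,0.12,0.18],[0,0.3,0,0,0,0],[0,0.5,0,0,0,0],[0,0.35,0,0,0,0],[0,0,0,0,0,0]],
])

```text
clock: 22.12
eef_pos: [531.4, -20.7, 95.1]
tool_rot: [-1.574, -0.004, 0.557]
force: [-1.0, -0.1, -0.1]
width: 45.1
```

```bash
python3 - <<'E'
from h import *
plan([529.8,-21.6,85],.555)
E
```

```text
shift units [-0.05  0.25  0.  ] turn units [0.04 0.02 0.04] clock 22.1167 tcp [531.4 -20.7  95.1] q7 0.15 yaw [-1.574 -0.004  0.557] F [-1.  -0.1 -0.1]
```

>>> apply_moves([
  [[-0.05,0.23,0,0.04,0,0.04],[0,0,0,0,0,0],[0,0,0,0,0,0],[0,0,0,0,0,0],[0,0,0,0,0,0],[0,0,0,0,0,0],[0,0,0,0,0,0]],
], claw=0)

```text
clock: 22.7
eef_pos: [531.1, -23.0, 86.4]
tool_rot: [-1.57, -0.001, 0.554]
force: [1.5, 1.1, -5.2]
width: 12.5
```

>>> apply_moves([
  [[0,0,0,0,0.8,0],[0,0,0,0,0.8,0],[0,0,0,0,0.8,0],[0,0,0,0,0.8,0],[0,0,0,0,0,0],[0,0,0,0,0,0]],
])

```text
clock: 23.2
eef_pos: [530.6, -23.2, 86.4]
tool_rot: [-1.57, -0.0, 0.264]
force: [0.6, 0.2, -5.9]
width: 12.6
```

```bash
cat >> m.py <<'E'
GX=29.15; GS=np.tan(np.radians(-.09))
def bar(d,zb=26,**k):
    "bar pose from its white line against the green line measured at the start (scene cam)"
    q=np.array([onz(d,p,zb+18)[:2]-C for p in white(d,**k)]);y=q@Y;x=q@X
    g=np.ones(len(x),bool)
    for _ in range(6):
        f=np.polyfit(y[g],x[g],1);e=x-np.polyval(f,y);g=abs(e-np.median(e))<2.0
    print('n',g.sum(),len(g),'yrange',y[g].min().round(),y[g].max().round())
    dx=GX-f[1];sl=GS-f[0];print('remaining centre',dx.round(2),'skew deg',np.degrees(sl).round(2),'L rad',((dx+105*sl)/55).round(3),'R rad',((dx-105*sl)/55).round(3))
E
python3 - <<'E'
from m import *
plan([529.8,-21.6,85],.236)
d=shot('scene');bar(d,xmin=0)
i=d['image'][220:370,150:270].copy()
i=cv2.resize(i,None,fx=4,fy=4,interpolation=cv2.INTER_NEAREST)
for y in np.linspace(-60,60,7):
    for off,z,c in((0,44,(255,0,0)),):
        p=proj(d,[*(C+X*(GX+GS*y)+Y*y),z]); cv2.circle(i,tuple(int(v) for v in (p-[150,220]+.5)*4),2,c,-1)
cv2.imwrite('pics/s7.png',i[:,:,::-1])
E
```

```text
shift units [-0.01  0.04  0.04] turn units [-0.01  0.32  0.  ] clock 23.2 tcp [530.6 -23.2  86.4] q7 -0.05 yaw [-1.57  -0.     0.264] F [ 0.6  0.2 -5.9]
n 110 198 yrange -58.0 58.0
remaining centre 0.25 skew deg -0.0 L rad 0.004 R rad 0.005
```

View pics/s7.png

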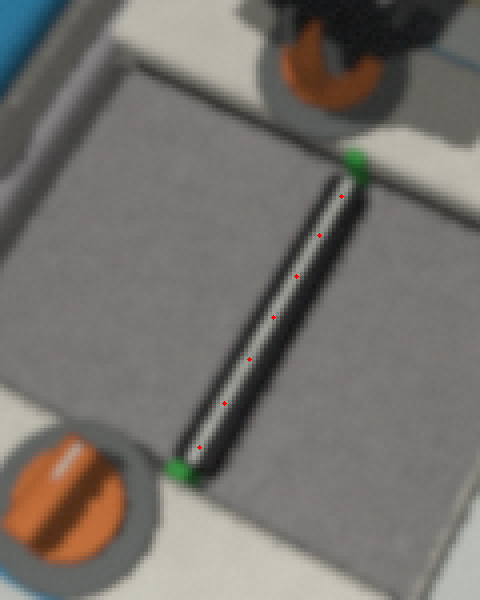

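>>> apply_moves([
  [[0,0,0,0,0,0],[0,0,0,0,0,0],[0,0,0,0,0,0],[0,-0.7,0,0,0,0],[0,-0.8,0,0,0,0],[0,-0.8,0,0,0,0],[0,0,0,0,0,0]],
], claw=45)

```text
clock: 23.83
eef_pos: [530.8, -24.0, 182.5]
tool_rot: [-1.57, 0.001, 0.269]
force: [1.4, 0.2, -0.2]
width: 44.9
```

>>> apply_moves([
  [[0.2,0,-0.8,0,0,0],[0.2,0,-0.8,0,0,0],[0.2,0,-0.8,0,0,0],[0.2,0,-0.8,0,0,0],[0.2,0,-0.8,0,0,0],[0,0,0,0,0,0],[0,0,0,0,0,0]],
])

```text
clock: 24.42
eef_pos: [617.9, -173.2, 188.0]
tool_rot: [-1.576, -0.009, 0.277]
force: [-0.1, 1.2, -0.0]
width: 44.7
```

```bash
python3 - <<'E'
from m import *
plan([529.8,-21.6,85],.264)
d=shot('wrist');np.save('dw.npy',d,allow_pickle=True)
c,_=ray(d,(256,192));print('cam',c,(c[:2]-C)@X)
g=cv2.inRange(cv2.cvtColor(d['image'],cv2.COLOR_RGB2HSV),(45,110,30),(75,255,255))
k,l,st,ce=cv2.connectedComponentsWithStats(g)
for i in range(1,k):
    if st[i,4]>8: print(st[i],ce[i],[((onz(d,ce[i],z)[:2]-C)@X).round(1) for z in(30,60)])
cv2.imwrite('pics/w8.png',cv2.resize(d['image'],None,fx=1.5,fy=1.5,interpolation=cv2.INTER_CUBIC)[:,:,::-1])
bar(shot('scene'),xmin=0)
E
```

```text
shift units [-1.1   2.55  4.26] turn units [0.06 0.15 0.1 ] clock 24.4167 tcp [ 617.9 -173.2  188. ] q7 0.28 yaw [-1.576 -0.009  0.277] F [-0.1  1.2 -0. ]
cam [ 596.54273742 -105.17798522  330.52328499] 31.945711839303208
[238  29  10  16 131] [242.83206107  36.10687023] [np.float64(27.4), np.float64(27.9)]
[255 186   9  12  86] [258.98837209 191.96511628] [np.float64(28.1), np.float64(28.5)]
n 90 155 yrange -9.0 58.0
remaining centre 1.85 skew deg -2.24 L rad -0.041 R rad 0.108
```

View pics/w8.png

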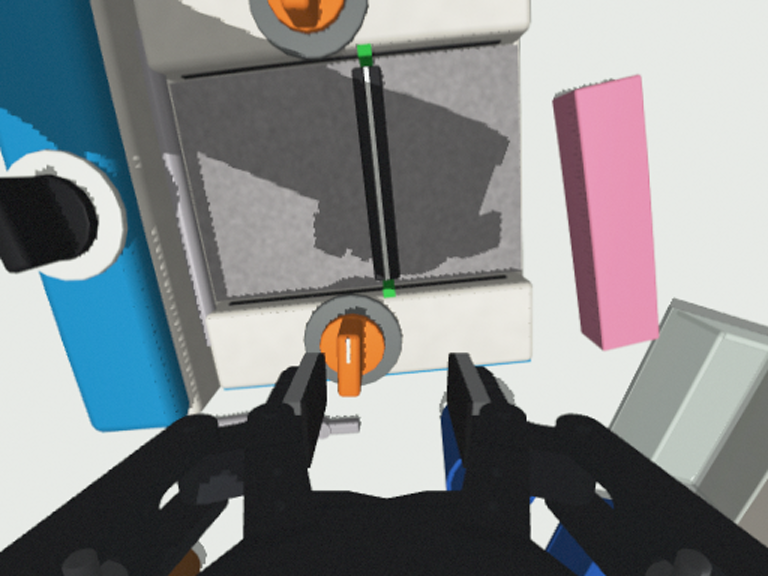

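```bash
python3 - <<'E'
from m import *
d=np.load('dw.npy',allow_pickle=True).item()
gy=cv2.cvtColor(d['image'],cv2.COLOR_RGB2GRAY).astype(float)
pts=[];ed=[]
for r in range(54,180):
    x0=242.8+(r-36.1)*(259-242.8)/(192-36.1);c=int(round(x0));w=gy[r,c-4:c+5];w=np.clip(w-w.min()-15,0,None)
    if w.sum()>20: pts.append((np.dot(w,np.arange(c-4,c+5))/w.sum(),r))
    xs=np.arange(c-14,c+15);b=xs[gy[r,c-14:c+15]<50]
    if len(b)>4: ed.append(((b.min()+b.max())/2,r))
for n,p in(('white',pts),('blackedges',ed)):
    f=np.polyfit([q[1] for q in p],[q[0] for q in p],1)
    q=[onz(d,(np.polyval(f,r),r),44)[:2]-C for r in(52,180)]
    print(n,len(p),[(a@X).round(2) for a in q],[(a@Y).round(1) for a in q],'deg',np.degrees(np.arctan2((q[0]-q[1])@X,(q[0]-q[1])@Y)).round(2))
a,b=[onz(d,u,50)[:2]-C for u in((242.83,36.1),(258.99,191.97))];print('pointers',a@X,a@Y,b@X,b@Y,np.degrees(np.arctan2((a-b)@X,(a-b)@Y)))
E
```

```text
white 126 [np.float64(27.42), np.float64(27.81)] [np.float64(59.6), np.float64(-64.2)] deg -0.18
blackedges 126 [np.float64(27.39), np.float64(27.93)] [np.float64(59.6), np.float64(-64.3)] deg -0.25
pointers 27.70234309127771 71.78521282272649 28.372606962162568 -75.78235526725783 -0.26024029106861096
```

```bash
python3 - <<'E'
from h import *
print(finish_job(), readout.read_state()['clock'])
E
```

```text
the job is handed in; nothing more can be done
the job is handed in; nothing more can be done
```

I moved the stop bar to the green mark using only the two orange knobs, and the job is handed in at about 24.4 s of the 64 s allowed.

**Turning:** I alternated right, left, right, left, right, left. Each knob ended about 1.68 rad clockwise. The knobs were never more than about 0.44 rad apart, so the bar was at most about 6.5° out of square. I never touched the bar or the heat dial.

**Last checks:**
- **Position:** seen from almost straight above, the bar's white line lies about 0.4 mm short of the line between the two green pointers.
- **Squareness:** it is square to the mark within about 0.1°.
- **Robot:** the gripper was open and clear, with its tip about 188 mm above the table. The highest force I read on the tool was about 22 N, when the fingers first closed on the right knob.

**Checks that disagreed:**
- **Knob angles:** these suggested the bar was about 1.5 mm short. I trusted the view from above, and an unobstructed scene-camera view agreed with it at 0.25 mm short.
- **Final scene-camera reading:** this gave a 2.2° skew, but the arm was hiding half the bar, so I ignored it.

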